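# Find the revolving stand with the sticky bearing and set it aside

### The arm

A 6-joint arm with a two-finger parallel gripper is mounted at the origin on the work surface. World frame = base frame: x ahead of the robot, y to its left, z up, the work surface at z = 0. Lengths are in m, angles in rad, forces in N, time in s.
With the tool pointing down it reaches from about 0.3 to 0.775 m from the base axis. Payload 14.6 kg.
Tool frame: the origin (TCP) lies on the centre line of the jaws, within the pads' length; the fingertips stand ctrl.tcp_to_tips ahead of it and the grasp point (between the pads) lies 2 mm behind it (ctrl.tcp_to_tips is the distance from the TCP to the fingertips, in m); z points along the fingers, y is the line along which they close (so a half turn about z gives the same grasp; the last joint's range is limited). The gripper opens to 94 mm and grips with 3 to 60 N. Pads are 16 mm wide; open, the fingers measure 119 mm over their backs; the gripper's body (75 mm by 177 mm) begins 78 mm behind the grasp point.
Start: joints at [1.221, 0.3, 1.521, -0, 1.321, -0.067], TCP at [0.153, 0.528, 0.222] pointing down, gripper open.
Joint ranges: [-3.03, 3.03], [-0.79, 2.21], [0.23, 2.52], [-1.04, 4.18], [0, 3.07], [-2.55, 2.55]. Speed limits (rad/s): [2.22, 2.22, 2.57, 3.14, 3.14, 3.14].

### API

Orientations are given as [roll, pitch, yaw] about the fixed x, y, z axes, in that order (R = Rz(yaw) Ry(pitch) Rx(roll)).
In Python, from station import telemetry, viewer, hand_in, ctrl gives the robot as it stands.
- The arm moves only by the tool step_arm, never from a script. Its argument "plan" is a list of rows, each an object of numbers: "dx", "dy", "dz": the shift along the tool's x, y, z scaled (see below); "rx", "ry", "rz": the turn, a rotation vector about the tool's x, y, z scaled (see below); "claw": the closure, from 0 (fully open) to 1 (shut). In form: [{"dx": .., "dy": .., "dz": .., "rx": .., "ry": .., "rz": .., "claw": ..}, ...]. A call has 1 to 10 rows; each row shifts and turns the commanded pose from where the row before left it, along the tool's axes as they then stand; what a row does not reach is not made up. The controller multiplies each number of a shift by 0.1 m and each number of a turn by 90 degrees. A row lasts 1/10 s, in which the tool goes at most 50 mm and 8.59 degrees, less where a joint would pass 70% of its speed; a pose out of reach is approached as far as the arm can. A call with a number of a shift or a turn outside -1 to 1 is refused whole. A call with a gripper value outside its range is refused whole. The fingers move at their own pace and stop on an object; "grip_force" is the grip in N (left out, the last holds). Time passes only in rows, so rows that do not move let the fingers close. It gives the time, the measured TCP pose, the force, the opening and the grip force at its end, in the units of the state.
- telemetry.get_obs(): the state, without advancing time (a new reading comes with each control period).
- viewer.camera(name): name is "scene" or "top"; returns a dict with "img" (480x640x3 uint8, red, green, blue), "z_map" (480x640 float32, m along the optical axis (not along the pixel's ray), 0 where there is no reading), "fx", "fy", "cx", "cy" (pixels), "R" (3x3) and "t" (3): a world point X has camera coordinates R X + t. Camera axes: x right, y down, z forward; pixel columns grow to the right and rows downward; lengths in m; the calibration is good to about 2 mm. A picture is of the moment at which its call begins.
- hand_in(): hands the job in; it is judged then, once.
Trained networks look in a picture, given as the dict that the camera call returned (one of the last four; its "shot" number tells which), for a name from the list of things; names that differ only in an ending like _2 or _b are one class to them, and where a whole thing is asked for, a point or a joint stands for the part that bears it (a point fixed in the world has none). Each returns a list of dicts, best first, with "score" (0 to 1); they miss things now and then, are a little off and sometimes report something else, mostly with a low value. They report only what shows in the picture. A call takes as long as a camera call. They do not tell look-alikes from the thing itself.
- viewer.recognise(target, picture): "rect" ([left, top, right, bottom] in pixels, round what is visible of it).
The state is a dict: "time_s": time; "qpos": joint angles; "joint_vel": joint speeds; "tau": joint torques, N m; "ee_pos": TCP position; "eef_rot": TCP orientation; "force": force on the tool from outside, world axes, zero at the start; "moment": the same for the moment, N m; "grip_width": finger opening in m; "grip_force": force on a finger pad.
Only numpy, scipy, OpenCV 4.12 (cv2) and the standard library are available. Lean on these libraries where they do the work, as an engineer would, in place of code of your own. Each camera call takes 0.05 s, during which the arm holds its last target. There are 200 camera calls.

### The job

One of the three revolving condiment stands on the table has a sticky bearing. First turn all three wheels some 3 cm at the red finger peg, pushing the peg slowly and lightly so that the stand itself does not slide, and feel which one drags; only then lift that stand by its centre post (do not drag it over the table) and set it down upright in the middle of the round wooden coaster, and let go. Leave the two free-running stands and everything else standing where they are.

Things in the scene. Friction and masses are not known exactly. Their poses are not given: they have to be found in the camera images.
- stand_a: revolving stand A; all three look alike, which one is sticky varies. Steel base disc, diameter 110 mm, 14 mm high; pale wooden wheel, diameter 140 mm, 16 to 28 mm above the underside, turning endlessly both ways. 0.75 to 0.97 kg, loose, slides if pushed sideways with some 6 N. Origin: centre of the underside, z up along the axis
- post_a (a point): centre of the top of stand A's post, 92 mm above its underside: bare upright steel post with black upper band, diameter 24 mm, on the stand's axis, fixed to the base: the handle to carry it by
- peg_a: red finger peg upright on wheel A, diameter 12 mm, 22 mm tall, 62 mm from the axis, any way round. Origin: its foot's centre, 28 mm above the stand's underside. Pushed along the tangent, a free wheel resists with about 0.2 N; the sticky one with about 2 N plus 0.08 N per mm/s of speed (4 N at 25 mm/s, 14 N at 150 mm/s). More than 8 N on a peg is too rough
- stand_b: revolving stand B; all three look alike, which one is sticky varies. Steel base disc, diameter 110 mm, 14 mm high; pale wooden wheel, diameter 140 mm, 16 to 28 mm above the underside, turning endlessly both ways. 0.75 to 0.97 kg, loose, slides if pushed sideways with some 6 N. Origin: centre of the underside, z up along the axis
- post_b (a point): centre of the top of stand B's post, 92 mm above its underside: bare upright steel post with black upper band, diameter 24 mm, on the stand's axis, fixed to the base: the handle to carry it by
- peg_b: red finger peg upright on wheel B, diameter 12 mm, 22 mm tall, 62 mm from the axis, any way round. Origin: its foot's centre, 28 mm above the stand's underside. Pushed along the tangent, a free wheel resists with about 0.2 N; the sticky one with about 2 N plus 0.08 N per mm/s of speed (4 N at 25 mm/s, 14 N at 150 mm/s). More than 8 N on a peg is too rough
- stand_c: revolving stand C; all three look alike, which one is sticky varies. Steel base disc, diameter 110 mm, 14 mm high; pale wooden wheel, diameter 140 mm, 16 to 28 mm above the underside, turning endlessly both ways. 0.75 to 0.97 kg, loose, slides if pushed sideways with some 6 N. Origin: centre of the underside, z up along the axis
- post_c (a point): centre of the top of stand C's post, 92 mm above its underside: bare upright steel post with black upper band, diameter 24 mm, on the stand's axis, fixed to the base: the handle to carry it by
- peg_c: red finger peg upright on wheel C, diameter 12 mm, 22 mm tall, 62 mm from the axis, any way round. Origin: its foot's centre, 28 mm above the stand's underside. Pushed along the tangent, a free wheel resists with about 0.2 N; the sticky one with about 2 N plus 0.08 N per mm/s of speed (4 N at 25 mm/s, 14 N at 150 mm/s). More than 8 N on a peg is too rough
- coaster: round dark wooden coaster with a cork face, diameter 150 mm, 10 mm thick, fixed to the table. Origin: centre of its underside; it may lie left or right
- canister: closed tin canister, diameter 84 mm, 100 mm tall, loose bystander; origin at the centre of its underside
- tumbler_1: clear glass tumbler, diameter 70 mm, 100 mm tall, loose bystander; origin at the centre of its underside
- tumbler_2: clear glass tumbler, diameter 70 mm, 100 mm tall, loose bystander; origin at the centre of its underside
- creamer: yellow creamer jug, diameter 72 mm, 85 mm tall, handle to its +y, loose bystander; origin at the centre of its underside
- sugar_bowl: white sugar bowl, diameter 100 mm, 50 mm tall, loose bystander; origin at the centre of its underside
Mind the look-alikes: they are no part of the job. Leave any turquoise or yellow look-alike of the stand_c alone. Leave any blue or green look-alike of the stand_b alone.

How it is judged:
By the outcome, as a careful person would: the job done as asked, in the order asked, and still so for the second after the job is handed in, with the robot touching nothing.
It also fails if it takes over 72 s, if anything falls off the work surface, if the arm or the gripper's body presses on something with over 40 N, if the wrist force passes 120 N, or if a joint passes its speed limit or range.

## Working session

There is one attempt and no reset: what is moved stays moved. The work goes in short steps, Python scripts to look and compute and a tool call to move; the robot and the scene stay as the last step left them, time stands still between calls to the robot, and variables do not carry over. Pictures are saved under pics/ and viewed, at most 10 in all, crops included, and the job is handed in when it is done.

Besides the shell and the picture viewer there is one more tool, called after "Request:" as name(argument=value, ...), one argument or row to a line, values as JSON. step_arm: Moves the arm, as the interface text tells. Shifts and turns lie within -1 to 1; 1 stands for 0.1 m of shift or 90 degrees of turn. Its arguments: {"type":"object","properties":{"plan":{"type":"array"},"grip_force":{"type":"number"}},"required":["plan"]}

```bash
mkdir -p pics; ls; python3 - <<'E'
from station import telemetry, viewer, ctrl
import cv2,numpy as np
o=telemetry.get_obs(); print({k:np.round(v,3).tolist() for k,v in o.items()}, ctrl.tcp_to_tips)
for n in("top","scene"):
    p=viewer.camera(n); cv2.imwrite(f"pics/{n}0.png",p["img"][:,:,::-1]); np.savez(f"{n}0.npz",**p)
    print(n,p["fx"],p["cx"],p["cy"],np.round(p["R"],3).tolist(),np.round(p["t"],3))
    for t in("stand_a","peg_a","post_a","coaster","canister","tumbler_1","creamer","sugar_bowl"):
        print(t,[(np.round(d["rect"]).astype(int).tolist(),round(d["score"],2)) for d in viewer.recognise(t,p)])
E
```

```text
pics
{'time_s': 0.0, 'qpos': [1.221, 0.3, 1.522, -0.0, 1.321, -0.067], 'joint_vel': [0.0, 0.0, -0.0, 0.0, 0.001, 0.001], 'tau': [-0.001, -53.18, -35.273, 0.071, 0.024, -0.0], 'ee_pos': [0.153, 0.528, 0.222], 'eef_rot': [-3.14, -0.0, 2.859], 'force': [-0.454, 0.393, 0.61], 'moment': [0.002, 0.032, -0.023], 'grip_force': 0.0, 'grip_width': 0.094} 0.017
top 575.4039121449619 325.75609003484726 239.9511436491338 [[0.014, -1.0, 0.001], [-0.998, -0.014, -0.056], [0.056, -0.0, -0.998]] [0.015 0.519 1.866]
stand_a [([302, 206, 348, 251], 0.96), ([408, 305, 450, 349], 0.91), ([412, 240, 452, 285], 0.77), ([210, 239, 251, 289], 0.63), ([191, 302, 234, 348], 0.59), ([145, 253, 188, 299], 0.56)]
peg_a []
post_a [([210, 248, 255, 288], 0.89), ([406, 305, 450, 347], 0.87), ([191, 305, 238, 346], 0.75), ([302, 204, 347, 249], 0.71), ([470, 280, 516, 320], 0.67), ([410, 242, 456, 284], 0.63), ([149, 255, 190, 297], 0.57)]
coaster [([373, 178, 420, 226], 0.89)]
canister [([257, 182, 287, 211], 0.93)]
tumbler_1 [([339, 139, 361, 167], 0.92), ([312, 150, 330, 176], 0.58)]
creamer [([189, 186, 218, 205]
[... 330 characters left out ...]
0.87), ([464, 271, 517, 315], 0.86), ([205, 142, 241, 173], 0.83), ([224, 174, 262, 207], 0.71), ([265, 150, 302, 180], 0.71)]
peg_a []
post_a [([204, 144, 239, 170], 0.9), ([468, 274, 515, 311], 0.87), ([288, 236, 333, 274], 0.76), ([225, 176, 264, 209], 0.71), ([436, 224, 482, 256], 0.7), ([265, 149, 302, 180], 0.7), ([393, 251, 443, 293], 0.57), ([329, 277, 358, 321], 0.21)]
coaster [([208, 229, 255, 267], 0.92)]
canister [([327, 274, 359, 321], 0.63), ([261, 277, 283, 314], 0.5)]
tumbler_1 [([228, 270, 253, 312], 0.93), ([258, 278, 282, 316], 0.65)]
creamer [([404, 316, 431, 351], 0.92), ([286, 238, 333, 272], 0.42)]
sugar_bowl [([163, 200, 194, 225], 0.84), ([229, 270, 255, 313], 0.66)]
```

```bash
python3 - <<'E'
import cv2
a=cv2.imread("pics/top0.png")[130:370,130:530]
cv2.imwrite("pics/top0c.png",cv2.resize(a,(800,480),interpolation=cv2.INTER_CUBIC))
E
```

```text
(no output)
```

View pics/top0c.png

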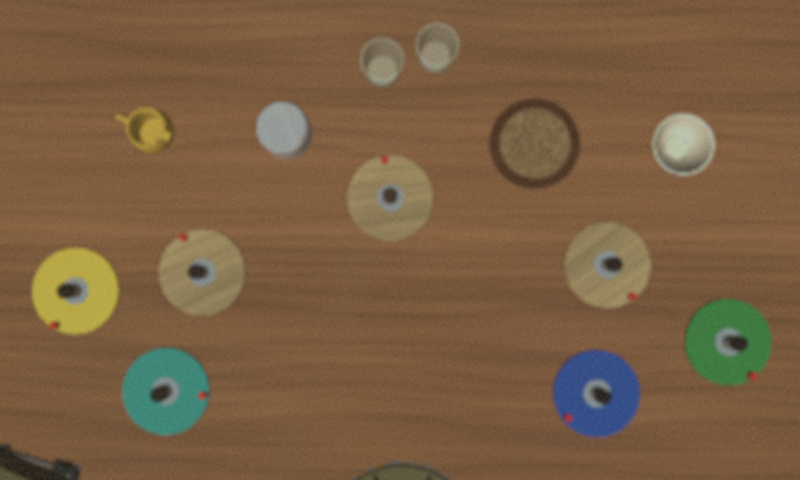

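The crop shows three pale-wood stands at crop pixels (201,272), (390,198) and (608,265), each with a red peg. These are the real ones. The yellow (75,291), turquoise (165,392), blue (596,393) and green (728,342) stands are look-alikes. The coaster is at (535,143).

```bash
cat > h.py <<'E'
import numpy as np,cv2
def world(p,u,v,z):
    "pixel -> world at given height"
    d=np.linalg.inv(p["R"])@np.array([(u-p["cx"])/p["fx"],(v-p["cy"])/p["fy"],1.])
    c=-np.linalg.inv(p["R"])@p["t"]; return c+d*(z-c[2])/d[2]
def cloud(p):
    v,u=np.mgrid[:480,:640]; z=p["z_map"]
    X=np.stack([(u-p["cx"])/p["fx"]*z,(v-p["cy"])/p["fy"]*z,z],-1)-p["t"]
    return X@p["R"]
def proj(p,X):
    c=p["R"]@np.asarray(X)+p["t"]; return c[0]/c[2]*p["fx"]+p["cx"],c[1]/c[2]*p["fy"]+p["cy"]
E
python3 - <<'E'
from h import *
for n in("top","scene"):
    p=dict(np.load(n+"0.npz")); W=cloud(p); hsv=cv2.cvtColor(p["img"],cv2.COLOR_RGB2HSV).astype(int)
    h,s,v=hsv[...,0],hsv[...,1],hsv[...,2]
    red=((h<6)|(h>172))&(s>130)&(v>90)
    k,l,st,c=cv2.connectedComponentsWithStats(red.astype(np.uint8))
    print(n,"RED")
    for i in range(1,k):
        if st[i,4]>=3: print(np.round(c[i],1),st[i,4],np.round(world(p,*c[i],0.042),4))
    hi=(W[...,2]>.075)&(W[...,2]<.1)&(p["z_map"]>0)&(v<90)
    k,l,st,c=cv2.connectedComponentsWithStats(hi.astype(np.uint8)); print("BLACK")
    for i in range(1,k):
        if 6<=st[i,4]<400:
            m=l==i; q=W[m]; t=q[q[:,2]>.088]; print(np.round(c[i],1),st[i,4],np.round(t.mean(0) if len(t) else 0,4),len(t))
    print("DISC")
    if n=="top":
      for name,(u,vv),z in(("A",(230.5,266),.028),("B",(325,229),.028),("C",(434,262.5),.028),("coaster",(397.5,201.5),.01)):
        w=world(p,u,vv,z); m=(np.hypot(W[...,0]-w[0],W[...,1]-w[1])<.09)&(abs(W[...,2]-z)<.006)
        print(name,np.round(w,4))
        mm=m.astype(np.uint8); pts=cv2.findNonZero(mm); (cx,cy),r=cv2.minEnclosingCircle(pts); print(np.round([cx,cy,r],1),m.sum(),np.round(world(p,cx,cy,z),4))
    for t in("canister","tumbler","creamer","sugar"):pass
    print("zero frac",(p["z_map"]==0).mean(), "table z",np.median(W[200:300,280:300,2]))
E
```

```text
top RED
[321.8 209. ] 4 [0.6173 0.0363 0.042 ]
[221.2 248.2] 6 [0.4862 0.3581 0.042 ]
[446.  277.5] 6 [ 0.4019 -0.3655  0.042 ]
[156.3 292.3] 3 [0.3419 0.5624 0.042 ]
[506.3 317.6] 7 [ 0.2766 -0.5585  0.042 ]
[230.8 327.4] 5 [0.2336 0.3213 0.042 ]
[413.2 338.4] 5 [ 0.2066 -0.2612  0.042 ]
BLACK
[467.6  67.6] 16 [ 1.0691 -0.4212  0.0976] 16
[494.1  70.3] 23 [ 1.0615 -0.5059  0.0968] 23
[523.4  69.3] 19 [ 1.0658 -0.5985  0.0983] 19
[500.2  68.6] 9 [ 1.0673 -0.525   0.0976] 9
[510.5  68.9] 13 [ 1.0668 -0.5578  0.0969] 13
[460.6  71.5] 8 [ 1.0561 -0.3992  0.0973] 8
[479.4  72.9] 31 [ 1.0524 -0.4587  0.0972] 31
[263.8  80.3] 41 [1.0235 0.2234 0.0936] 21
[457.2  79.8] 33 [ 1.0289 -0.391   0.096 ] 21
[468.9  75. ] 9 [ 1.0453 -0.426   0.0967] 8
[499.2  73.5] 6 [ 1.0512 -0.5216  0.0976] 6
[508.5  73.3] 6 [ 1.0526 -0.5517  0.0963] 6
[518.9  73.9] 7 [ 1.0511 -0.5843  0.0972] 7
[464.4  78.2] 17 [ 1.0345 -0.4109  0.0979] 17
[490.   82.4] 51 [ 1.0223 -0.4926  0.0967] 51
[522.7  77.6] 12 [ 1.0395 -0.5966  0.0964] 12
[517.5  78.2] 6 [ 1.0372 -0.58    0.0969] 6
[476.3  80. ] 10 [ 1.0299 -0.4495  0.09
[... 3738 characters left out ...]
61 -0.4481  0.0993] 18
[ 99.8 265.8] 8 [ 0.9671 -0.4162  0.0984] 8
[ 88.2 269.8] 12 [ 0.9947 -0.432   0.0982] 12
[ 94.5 268.5] 13 [ 0.9822 -0.42    0.0989] 13
[ 65.9 274.2] 16 [ 1.0393 -0.4716  0.0987] 16
[ 77.9 270.9] 7 [ 1.0133 -0.4529  0.099 ] 7
[494.3 277.8] 66 [0.4007 0.5348 0.0907] 36
[ 74.3 277.4] 36 [ 1.0336 -0.4427  0.0981] 36
[629.3 290.1] 173 [0.251 0.85  0.094] 80
[ 68.3 283.7] 7 [ 1.0574 -0.4374  0.0988] 7
[334.  299.4] 34 [0.6993 0.1822 0.0887] 1
[120.  325.2] 44 [ 1.0695 -0.2194  0.0958] 19
[586.9 367. ] 9 [0.5584 0.8035 0.0972] 6
[271.2 421.6] 123 [1.0599 0.2578 0.094 ] 59
[594.2 444.9] 303 [0.7318 0.858  0.0942] 149
DISC
zero frac 0.00638671875 table z -0.0011260299421699655
```

Stand axes, consistent between both cameras:

| Stand | Axis (x, y) | Peg angle | Peg radius |
|---|---|---|---|
| A | (0.432, 0.329) | 29° | about 61 mm |
| B | (0.556, 0.0275) | 8° | about 61 mm |
| C | (0.452, -0.3255) | 219° | about 64 mm |

The coaster is at (0.649, -0.212). I'll start with A, using closed fingers and pushing along tool x at about 15 mm/s.

Request:
step_arm(
  plan=[
    {"rz": 0.086, "claw": 1},
    {"rz": 0.086, "claw": 1},
    {"rz": 0.086, "claw": 1},
    {"rz": 0.086, "claw": 1},
  ],
  grip_force=10,
)

```text
$.plan[0]: bad value
```

Request:
step_arm(
  plan=[
    {"dx": -0.378, "dy": 0.129, "claw": 1},
    {"dx": -0.378, "dy": 0.129, "claw": 1},
    {"dx": -0.378, "dy": 0.129, "claw": 1},
    {"dx": -0.378, "dy": 0.129, "claw": 1},
    {"dx": -0.378, "dy": 0.129, "claw": 1},
    {"dx": -0.378, "dy": 0.129, "claw": 1},
    {"dx": -0.378, "dy": 0.129, "claw": 1},
    {"dx": -0.378, "dy": 0.129, "claw": 1},
    {"dx": -0.378, "dy": 0.129, "claw": 1},
    {"dx": -0.378, "dy": 0.129, "claw": 1},
  ],
)

```text
$.plan[0]: bad value
```

Request:
step_arm(
  plan=[
    {"claw": 1},
    {"claw": 1},
  ],
)

```text
$.plan[0]: bad value
```

All keys are needed in each row.

Request:
step_arm(
  plan=[
    {"dx": 0, "dy": 0, "dz": 0, "rx": 0, "ry": 0, "rz": 0.086, "claw": 1},
    {"dx": 0, "dy": 0, "dz": 0, "rx": 0, "ry": 0, "rz": 0.086, "claw": 1},
    {"dx": 0, "dy": 0, "dz": 0, "rx": 0, "ry": 0, "rz": 0.086, "claw": 1},
    {"dx": 0, "dy": 0, "dz": 0, "rx": 0, "ry": 0, "rz": 0.086, "claw": 1},
  ],
  grip_force=10,
)

```text
time_s: 1.3
ee_pos: [0.1535, 0.5282, 0.2225]
eef_rot: [3.142, -0.0, 2.313]
force: [0.2, 0.1, -0.5]
grip_width: 0.0655
grip_force: 0.0
```

Request:
step_arm(
  plan=[
    {"dx": -0.38, "dy": 0.13, "dz": 0, "rx": 0, "ry": 0, "rz": 0, "claw": 1},
    {"dx": -0.38, "dy": 0.13, "dz": 0, "rx": 0, "ry": 0, "rz": 0, "claw": 1},
    {"dx": -0.38, "dy": 0.13, "dz": 0, "rx": 0, "ry": 0, "rz": 0, "claw": 1},
    {"dx": -0.38, "dy": 0.13, "dz": 0, "rx": 0, "ry": 0, "rz": 0, "claw": 1},
    {"dx": -0.38, "dy": 0.13, "dz": 0, "rx": 0, "ry": 0, "rz": 0, "claw": 1},
    {"dx": -0.38, "dy": 0.13, "dz": 0, "rx": 0, "ry": 0, "rz": 0, "claw": 1},
    {"dx": -0.38, "dy": 0.13, "dz": 0, "rx": 0, "ry": 0, "rz": 0, "claw": 1},
    {"dx": -0.38, "dy": 0.13, "dz": 0, "rx": 0, "ry": 0, "rz": 0, "claw": 1},
    {"dx": -0.38, "dy": 0.13, "dz": 0, "rx": 0, "ry": 0, "rz": 0, "claw": 1},
    {"dx": -0.38, "dy": 0.13, "dz": 0, "rx": 0, "ry": 0, "rz": 0, "claw": 1},
  ],
)

```text
time_s: 2.3
ee_pos: [0.5085, 0.3369, 0.2225]
eef_rot: [3.141, 0.0, 2.318]
force: [-0.1, -0.3, -0.4]
grip_width: 0.0007
grip_force: 0.0
```

Request:
step_arm(
  plan=[
    {"dx": 0, "dy": 0, "dz": 0, "rx": 0, "ry": 0, "rz": 0, "claw": 1},
    {"dx": 0, "dy": 0, "dz": 0, "rx": 0, "ry": 0, "rz": 0, "claw": 1},
  ],
)

```text
time_s: 2.5
ee_pos: [0.5074, 0.3375, 0.222]
eef_rot: [-3.141, -0.0, 2.317]
force: [-0.0, -0.0, -0.4]
grip_width: 0.0006
grip_force: 0.0
```

Request:
step_arm(
  plan=[
    {"dx": 0, "dy": -0.02, "dz": 0.4, "rx": 0, "ry": 0, "rz": 0, "claw": 1},
    {"dx": 0, "dy": 0, "dz": 0.4, "rx": 0, "ry": 0, "rz": 0, "claw": 1},
    {"dx": 0, "dy": 0, "dz": 0.4, "rx": 0, "ry": 0, "rz": 0, "claw": 1},
    {"dx": 0, "dy": 0, "dz": 0.25, "rx": 0, "ry": 0, "rz": 0, "claw": 1},
    {"dx": 0, "dy": 0, "dz": 0.15, "rx": 0, "ry": 0, "rz": 0, "claw": 1},
    {"dx": 0, "dy": 0, "dz": 0.08, "rx": 0, "ry": 0, "rz": 0, "claw": 1},
    {"dx": 0.03, "dy": 0, "dz": 0, "rx": 0, "ry": 0, "rz": 0, "claw": 1},
    {"dx": 0.03, "dy": 0, "dz": 0, "rx": 0, "ry": 0, "rz": 0, "claw": 1},
    {"dx": 0.015, "dy": 0, "dz": 0, "rx": 0, "ry": 0, "rz": 0, "claw": 1},
    {"dx": 0.015, "dy": 0, "dz": 0, "rx": 0, "ry": 0, "rz": 0, "claw": 1},
  ],
)

```text
time_s: 3.5
ee_pos: [0.4998, 0.3435, 0.0554]
eef_rot: [3.14, 0.0, 2.319]
force: [0.5, -1.0, -0.3]
grip_width: 0.0005
grip_force: 0.0
```

Request:
step_arm(
  plan=[
    {"dx": 0.015, "dy": 0, "dz": 0, "rx": 0, "ry": 0, "rz": 0, "claw": 1},
    {"dx": 0.015, "dy": 0, "dz": 0, "rx": 0, "ry": 0, "rz": 0, "claw": 1},
    {"dx": 0.015, "dy": 0, "dz": 0, "rx": 0, "ry": 0, "rz": 0, "claw": 1},
    {"dx": 0.015, "dy": 0, "dz": 0, "rx": 0, "ry": 0, "rz": 0, "claw": 1},
    {"dx": 0.015, "dy": 0, "dz": 0, "rx": 0, "ry": 0, "rz": 0, "claw": 1},
    {"dx": 0.015, "dy": 0, "dz": 0, "rx": 0, "ry": 0, "rz": 0, "claw": 1},
    {"dx": 0.015, "dy": 0, "dz": 0, "rx": 0, "ry": 0, "rz": 0, "claw": 1},
    {"dx": 0.015, "dy": 0, "dz": 0, "rx": 0, "ry": 0, "rz": 0, "claw": 1},
    {"dx": 0.015, "dy": 0, "dz": 0, "rx": 0, "ry": 0, "rz": 0, "claw": 1},
    {"dx": 0.015, "dy": 0, "dz": 0, "rx": 0, "ry": 0, "rz": 0, "claw": 1},
  ],
)

```text
time_s: 4.5
ee_pos: [0.4893, 0.3542, 0.0544]
eef_rot: [-3.142, 0.0, 2.318]
force: [0.2, -0.7, 0.7]
grip_width: 0.0002
grip_force: 0.1
```

Request:
step_arm(
  plan=[
    {"dx": 0.015, "dy": 0, "dz": 0, "rx": 0, "ry": 0, "rz": 0, "claw": 1},
    {"dx": 0.015, "dy": 0, "dz": 0, "rx": 0, "ry": 0, "rz": 0, "claw": 1},
    {"dx": 0.015, "dy": 0, "dz": 0, "rx": 0, "ry": 0, "rz": 0, "claw": 1},
    {"dx": 0.015, "dy": 0, "dz": 0, "rx": 0, "ry": 0, "rz": 0, "claw": 1},
    {"dx": 0.015, "dy": 0, "dz": 0, "rx": 0, "ry": 0, "rz": 0, "claw": 1},
    {"dx": 0.015, "dy": 0, "dz": 0, "rx": 0, "ry": 0, "rz": 0, "claw": 1},
    {"dx": 0.015, "dy": 0, "dz": 0, "rx": 0, "ry": 0, "rz": 0, "claw": 1},
    {"dx": 0.015, "dy": 0, "dz": 0, "rx": 0, "ry": 0, "rz": 0, "claw": 1},
  ],
)

```text
time_s: 5.3
ee_pos: [0.4811, 0.363, 0.0544]
eef_rot: [-3.142, 0.0, 2.318]
force: [-0.3, 0.3, -0.1]
grip_width: 0.0006
grip_force: 0.1
```

Request:
step_arm(
  plan=[
    {"dx": 0.015, "dy": 0, "dz": 0, "rx": 0, "ry": 0, "rz": 0, "claw": 1},
    {"dx": 0.015, "dy": 0, "dz": 0, "rx": 0, "ry": 0, "rz": 0, "claw": 1},
    {"dx": 0.015, "dy": 0, "dz": 0, "rx": 0, "ry": 0, "rz": 0, "claw": 1},
    {"dx": 0.015, "dy": 0, "dz": 0, "rx": 0, "ry": 0, "rz": 0, "claw": 1},
    {"dx": 0.015, "dy": 0, "dz": 0, "rx": 0, "ry": 0, "rz": 0, "claw": 1},
    {"dx": 0.015, "dy": 0, "dz": 0, "rx": 0, "ry": 0, "rz": 0, "claw": 1},
    {"dx": 0.015, "dy": 0, "dz": 0, "rx": 0, "ry": 0, "rz": 0, "claw": 1},
  ],
)

```text
time_s: 6.0
ee_pos: [0.474, 0.3707, 0.0545]
eef_rot: [-3.142, -0.0, 2.318]
force: [-0.9, -0.5, 0.2]
grip_width: 0.0
grip_force: 0.1
```

```bash
cat > pegs.py <<'E'
from h import *
from station import viewer,telemetry
import sys
for n in("top","scene"):
    p=viewer.camera(n); hsv=cv2.cvtColor(p["img"],cv2.COLOR_RGB2HSV).astype(int); h,s,v=np.moveaxis(hsv,2,0)
    red=((h<6)|(h>172))&(s>110)&(v>80); k,l,st,c=cv2.connectedComponentsWithStats(red.astype(np.uint8))
    print(n,[(np.round(world(p,*c[i],.042)[:2],4).tolist(),int(st[i,4])) for i in range(1,k) if st[i,4]>=3])
    W=cloud(p); d=(v<90)&(W[...,2]>.088)&(W[...,2]<.1)
    for a in((.432,.329),(.556,.0275),(.452,-.3255)):
        m=d&(np.hypot(W[...,0]-a[0],W[...,1]-a[1])<.03); print(a,np.round(W[m].mean(0),4),m.sum())
    cv2.imwrite(f"pics/{n}_{sys.argv[1]}.png",p["img"][:,:,::-1])
E
python3 pegs.py a1
```

```text
top [([0.6173, 0.0363], 4), ([0.4012, -0.3655], 7), ([0.3414, 0.5618], 4), ([0.2757, -0.5579], 8), ([0.2063, -0.2621], 4)]
(0.432, 0.329) [nan nan nan] 0
(0.556, 0.0275) [0.5536 0.0261 0.0925] 27
(0.452, -0.3255) [ 0.4514 -0.3254  0.0935] 31
scene [([0.2773, -0.555], 6), ([0.2061, -0.2589], 9), ([0.6173, 0.0366], 7), ([0.3423, 0.5624], 11)]
(0.432, 0.329) [nan nan nan] 0
(0.556, 0.0275) [0.5572 0.0293 0.0909] 31
(0.452, -0.3255) [ 0.4526 -0.3222  0.0906] 21pegs.py:10: RuntimeWarning: Mean of empty slice.
  m=d&(np.hypot(W[...,0]-a[0],W[...,1]-a[1])<.03); print(a,np.round(W[m].mean(0),4),m.sum())
  ret = um.true_divide(
```

Request:
step_arm(
  plan=[
    {"dx": -0.1, "dy": 0, "dz": 0, "rx": 0, "ry": 0, "rz": 0, "claw": 1},
    {"dx": 0, "dy": 0, "dz": -0.4, "rx": 0, "ry": 0, "rz": 0.077, "claw": 1},
    {"dx": 0, "dy": 0, "dz": -0.4, "rx": 0, "ry": 0, "rz": 0.077, "claw": 1},
    {"dx": 0, "dy": 0, "dz": -0.3, "rx": 0, "ry": 0, "rz": 0.077, "claw": 1},
  ],
)

```text
time_s: 6.5
ee_pos: [0.4817, 0.3629, 0.167]
eef_rot: [3.14, -0.0, 1.95]
force: [-0.1, -0.3, -0.6]
grip_width: 0.0004
grip_force: 0.0
```

Request:
step_arm(
  plan=[
    {"dx": -0.42, "dy": 0, "dz": 0, "rx": 0, "ry": 0, "rz": 0, "claw": 1},
    {"dx": -0.42, "dy": 0, "dz": 0, "rx": 0, "ry": 0, "rz": 0, "claw": 1},
    {"dx": -0.42, "dy": 0, "dz": 0, "rx": 0, "ry": 0, "rz": 0, "claw": 1},
    {"dx": -0.42, "dy": 0, "dz": 0, "rx": 0, "ry": 0, "rz": 0, "claw": 1},
    {"dx": -0.42, "dy": 0, "dz": 0, "rx": 0, "ry": 0, "rz": 0, "claw": 1},
    {"dx": -0.42, "dy": 0, "dz": 0, "rx": 0, "ry": 0, "rz": 0, "claw": 1},
    {"dx": -0.42, "dy": 0, "dz": 0, "rx": 0, "ry": 0, "rz": 0, "claw": 1},
    {"dx": -0.42, "dy": 0, "dz": 0, "rx": 0, "ry": 0, "rz": 0, "claw": 1},
    {"dx": -0.42, "dy": 0, "dz": 0, "rx": 0, "ry": 0, "rz": 0, "claw": 1},
    {"dx": 0, "dy": 0, "dz": 0, "rx": 0, "ry": 0, "rz": 0, "claw": 1},
  ],
)

```text
time_s: 7.5
ee_pos: [0.6238, 0.0078, 0.1641]
eef_rot: [-3.141, 0.001, 1.951]
force: [0.1, 0.7, 0.7]
grip_width: 0.0005
grip_force: 0.0
```

```bash
python3 -W ignore pegs.py a2
```

```text
top [([0.6173, 0.0363], 4), ([0.4639, 0.3839], 7), ([0.4016, -0.3648], 5), ([0.341, 0.5628], 5), ([0.2757, -0.5579], 8), ([0.2343, 0.3213], 6), ([0.2066, -0.2612], 5)]
(0.432, 0.329) [0.431  0.328  0.0932] 32
(0.556, 0.0275) [nan nan nan] 0
(0.452, -0.3255) [ 0.4522 -0.3257  0.0934] 30
scene [([0.2767, -0.5551], 4), ([0.2341, 0.3232], 9), ([0.6173, 0.0366], 7), ([0.3415, 0.5624], 13), ([0.4658, 0.3838], 6)]
(0.432, 0.329) [0.4335 0.3319 0.0906] 37
(0.556, 0.0275) [0.5567 0.0287 0.09  ] 28
(0.452, -0.3255) [ 0.4534 -0.324   0.0909] 18
```

A turned 33 mm with hardly any force and its stand stayed put, so A runs free. B is next.

Request:
step_arm(
  plan=[
    {"dx": 0, "dy": 0.04, "dz": 0.4, "rx": 0, "ry": 0, "rz": 0, "claw": 1},
    {"dx": 0, "dy": 0, "dz": 0.35, "rx": 0, "ry": 0, "rz": 0, "claw": 1},
    {"dx": 0, "dy": 0, "dz": 0.2, "rx": 0, "ry": 0, "rz": 0, "claw": 1},
    {"dx": 0, "dy": 0, "dz": 0.1, "rx": 0, "ry": 0, "rz": 0, "claw": 1},
    {"dx": 0, "dy": 0, "dz": 0.05, "rx": 0, "ry": 0, "rz": 0, "claw": 1},
    {"dx": 0.03, "dy": 0, "dz": 0, "rx": 0, "ry": 0, "rz": 0, "claw": 1},
    {"dx": 0.03, "dy": 0, "dz": 0, "rx": 0, "ry": 0, "rz": 0, "claw": 1},
    {"dx": 0.015, "dy": 0, "dz": 0, "rx": 0, "ry": 0, "rz": 0, "claw": 1},
    {"dx": 0.015, "dy": 0, "dz": 0, "rx": 0, "ry": 0, "rz": 0, "claw": 1},
    {"dx": 0.015, "dy": 0, "dz": 0, "rx": 0, "ry": 0, "rz": 0, "claw": 1},
  ],
)

```text
time_s: 8.6
ee_pos: [0.6227, 0.0243, 0.0549]
eef_rot: [3.141, 0.0, 1.956]
force: [0.3, -0.3, 0.2]
grip_width: 0.0004
grip_force: 0.1
```

Request:
step_arm(
  plan=[
    {"dx": 0.015, "dy": 0, "dz": 0, "rx": 0, "ry": 0, "rz": 0, "claw": 1},
    {"dx": 0.015, "dy": 0, "dz": 0, "rx": 0, "ry": 0, "rz": 0, "claw": 1},
    {"dx": 0.015, "dy": 0, "dz": 0, "rx": 0, "ry": 0, "rz": 0, "claw": 1},
    {"dx": 0.015, "dy": 0, "dz": 0, "rx": 0, "ry": 0, "rz": 0, "claw": 1},
    {"dx": 0.015, "dy": 0, "dz": 0, "rx": 0, "ry": 0, "rz": 0, "claw": 1},
    {"dx": 0.015, "dy": 0, "dz": 0, "rx": 0, "ry": 0, "rz": 0, "claw": 1},
    {"dx": 0.015, "dy": 0, "dz": 0, "rx": 0, "ry": 0, "rz": 0, "claw": 1},
    {"dx": 0.015, "dy": 0, "dz": 0, "rx": 0, "ry": 0, "rz": 0, "claw": 1},
  ],
)

```text
time_s: 9.4
ee_pos: [0.618, 0.0354, 0.0544]
eef_rot: [3.142, 0.0, 1.956]
force: [0.0, -1.0, -0.4]
grip_width: 0.0005
grip_force: 0.1
```

Request:
step_arm(
  plan=[
    {"dx": 0.015, "dy": 0, "dz": 0, "rx": 0, "ry": 0, "rz": 0, "claw": 1},
    {"dx": 0.015, "dy": 0, "dz": 0, "rx": 0, "ry": 0, "rz": 0, "claw": 1},
    {"dx": 0.015, "dy": 0, "dz": 0, "rx": 0, "ry": 0, "rz": 0, "claw": 1},
    {"dx": 0.015, "dy": 0, "dz": 0, "rx": 0, "ry": 0, "rz": 0, "claw": 1},
    {"dx": 0.015, "dy": 0, "dz": 0, "rx": 0, "ry": 0, "rz": 0, "claw": 1},
    {"dx": 0.015, "dy": 0, "dz": 0, "rx": 0, "ry": 0, "rz": 0, "claw": 1},
  ],
)

```text
time_s: 10.0
ee_pos: [0.6146, 0.0437, 0.0544]
eef_rot: [-3.141, -0.0, 1.956]
force: [-0.4, -0.8, -0.1]
grip_width: 0.0006
grip_force: 0.1
```

Request:
step_arm(
  plan=[
    {"dx": 0.015, "dy": 0, "dz": 0, "rx": 0, "ry": 0, "rz": 0, "claw": 1},
    {"dx": 0.015, "dy": 0, "dz": 0, "rx": 0, "ry": 0, "rz": 0, "claw": 1},
    {"dx": 0.015, "dy": 0, "dz": 0, "rx": 0, "ry": 0, "rz": 0, "claw": 1},
    {"dx": 0.015, "dy": 0, "dz": 0, "rx": 0, "ry": 0, "rz": 0, "claw": 1},
    {"dx": 0.015, "dy": 0, "dz": 0, "rx": 0, "ry": 0, "rz": 0, "claw": 1},
  ],
)

```text
time_s: 10.5
ee_pos: [0.6118, 0.0507, 0.0544]
eef_rot: [-3.142, -0.0, 1.956]
force: [0.2, 0.5, 0.5]
grip_width: 0.0008
grip_force: 0.1
```

B is free too. C is probably the one, but it gets its own test.

Request:
step_arm(
  plan=[
    {"dx": -0.1, "dy": 0, "dz": 0, "rx": 0, "ry": 0, "rz": 0, "claw": 1},
    {"dx": 0, "dy": 0, "dz": -0.4, "rx": 0, "ry": 0, "rz": 0, "claw": 1},
    {"dx": 0, "dy": 0, "dz": -0.4, "rx": 0, "ry": 0, "rz": 0, "claw": 1},
    {"dx": 0, "dy": 0, "dz": -0.3, "rx": 0, "ry": 0, "rz": 0, "claw": 1},
  ],
)

```text
time_s: 10.9
ee_pos: [0.6162, 0.0406, 0.167]
eef_rot: [3.14, 0.001, 1.955]
force: [-0.6, 0.3, 0.4]
grip_width: 0.0003
grip_force: 0.0
```

Request:
step_arm(
  plan=[
    {"dx": -0.327, "dy": -0.35, "dz": 0, "rx": 0, "ry": 0, "rz": 0, "claw": 1},
    {"dx": -0.327, "dy": -0.35, "dz": 0, "rx": 0, "ry": 0, "rz": 0, "claw": 1},
    {"dx": -0.327, "dy": -0.35, "dz": 0, "rx": 0, "ry": 0, "rz": 0, "claw": 1},
    {"dx": -0.327, "dy": -0.35, "dz": 0, "rx": 0, "ry": 0, "rz": 0, "claw": 1},
    {"dx": -0.327, "dy": -0.35, "dz": 0, "rx": 0, "ry": 0, "rz": 0, "claw": 1},
    {"dx": -0.327, "dy": -0.35, "dz": 0, "rx": 0, "ry": 0, "rz": 0, "claw": 1},
    {"dx": -0.327, "dy": -0.35, "dz": 0, "rx": 0, "ry": 0, "rz": 0, "claw": 1},
    {"dx": -0.327, "dy": -0.35, "dz": 0, "rx": 0, "ry": 0, "rz": 0, "claw": 1},
    {"dx": -0.327, "dy": -0.35, "dz": 0, "rx": 0, "ry": 0, "rz": 0, "claw": 1},
    {"dx": -0.327, "dy": -0.35, "dz": 0, "rx": 0, "ry": 0, "rz": 0, "claw": 1},
  ],
)

```text
time_s: 11.9
ee_pos: [0.4125, -0.3955, 0.1647]
eef_rot: [3.141, 0.001, 1.955]
force: [0.9, 0.6, 1.1]
grip_width: 0.0003
grip_force: 0.0
```

Request:
step_arm(
  plan=[
    {"dx": 0, "dy": 0, "dz": 0, "rx": 0, "ry": 0, "rz": 0, "claw": 1},
    {"dx": 0, "dy": 0, "dz": 0, "rx": 0, "ry": 0, "rz": 0, "claw": 1},
  ],
)

```text
time_s: 12.1
ee_pos: [0.4132, -0.3941, 0.1643]
eef_rot: [3.142, -0.0, 1.953]
force: [1.0, -0.7, -0.6]
grip_width: 0.0008
grip_force: 0.0
```

```bash
python3 -W ignore pegs.py b2
```

```text
top [([0.6045, 0.0657], 5), ([0.4634, 0.3833], 6), ([0.4019, -0.3655], 6), ([0.3414, 0.5618], 4), ([0.2769, -0.5575], 6), ([0.2343, 0.3213], 6)]
(0.432, 0.329) [0.4307 0.3282 0.0935] 25
(0.556, 0.0275) [0.554  0.0272 0.0938] 22
(0.452, -0.3255) [ 0.4511 -0.3251  0.0927] 34
scene [([0.2053, -0.2602], 8), ([0.2359, 0.3228], 10), ([0.6048, 0.0655], 6), ([0.3419, 0.562], 12), ([0.4654, 0.3834], 7)]
(0.432, 0.329) [0.433  0.3319 0.0905] 33
(0.556, 0.0275) [0.5565 0.0281 0.0908] 32
(0.452, -0.3255) [ 0.4538 -0.3234  0.091 ] 20
```

B turned 32 mm with its stand unmoved. Now C, slower at 10 mm/s.

Request:
step_arm(
  plan=[
    {"dx": 0, "dy": 0, "dz": 0.4, "rx": 0, "ry": 0, "rz": 0, "claw": 1},
    {"dx": 0, "dy": 0, "dz": 0.35, "rx": 0, "ry": 0, "rz": 0, "claw": 1},
    {"dx": 0, "dy": 0, "dz": 0.2, "rx": 0, "ry": 0, "rz": 0, "claw": 1},
    {"dx": 0, "dy": 0, "dz": 0.1, "rx": 0, "ry": 0, "rz": 0, "claw": 1},
    {"dx": 0, "dy": 0, "dz": 0.05, "rx": 0, "ry": 0, "rz": 0, "claw": 1},
    {"dx": 0.04, "dy": 0, "dz": 0, "rx": 0, "ry": 0, "rz": 0, "claw": 1},
    {"dx": 0.04, "dy": 0, "dz": 0, "rx": 0, "ry": 0, "rz": 0, "claw": 1},
    {"dx": 0.02, "dy": 0, "dz": 0, "rx": 0, "ry": 0, "rz": 0, "claw": 1},
    {"dx": 0.01, "dy": 0, "dz": 0, "rx": 0, "ry": 0, "rz": 0, "claw": 1},
    {"dx": 0.01, "dy": 0, "dz": 0, "rx": 0, "ry": 0, "rz": 0, "claw": 1},
  ],
)

```text
time_s: 13.2
ee_pos: [0.4095, -0.3821, 0.0549]
eef_rot: [3.141, 0.001, 1.956]
force: [0.6, 0.4, 0.3]
grip_width: 0.0004
grip_force: 0.0
```

Request:
step_arm(
  plan=[
    {"dx": 0.01, "dy": 0, "dz": 0, "rx": 0, "ry": 0, "rz": 0, "claw": 1},
    {"dx": 0.01, "dy": 0, "dz": 0, "rx": 0, "ry": 0, "rz": 0, "claw": 1},
    {"dx": 0.01, "dy": 0, "dz": 0, "rx": 0, "ry": 0, "rz": 0, "claw": 1},
    {"dx": 0.01, "dy": 0, "dz": 0, "rx": 0, "ry": 0, "rz": 0, "claw": 1},
    {"dx": 0.01, "dy": 0, "dz": 0, "rx": 0, "ry": 0, "rz": 0, "claw": 1},
    {"dx": 0.01, "dy": 0, "dz": 0, "rx": 0, "ry": 0, "rz": 0, "claw": 1},
    {"dx": 0.01, "dy": 0, "dz": 0, "rx": 0, "ry": 0, "rz": 0, "claw": 1},
    {"dx": 0.01, "dy": 0, "dz": 0, "rx": 0, "ry": 0, "rz": 0, "claw": 1},
    {"dx": 0.01, "dy": 0, "dz": 0, "rx": 0, "ry": 0, "rz": 0, "claw": 1},
    {"dx": 0.01, "dy": 0, "dz": 0, "rx": 0, "ry": 0, "rz": 0, "claw": 1},
  ],
)

```text
time_s: 14.2
ee_pos: [0.4056, -0.3727, 0.0545]
eef_rot: [3.142, 0.0, 1.956]
force: [-1.1, -3.6, -0.4]
grip_width: 0.0008
grip_force: 1.4
```

C pushes back with about 3.5 N, so it's the sticky one. I'll finish its 3 cm.

Request:
step_arm(
  plan=[
    {"dx": 0.011, "dy": 0, "dz": 0, "rx": 0, "ry": 0, "rz": 0, "claw": 1},
    {"dx": 0.011, "dy": 0, "dz": 0, "rx": 0, "ry": 0, "rz": 0, "claw": 1},
    {"dx": 0.011, "dy": 0, "dz": 0, "rx": 0, "ry": 0, "rz": 0, "claw": 1},
    {"dx": 0.011, "dy": 0, "dz": 0, "rx": 0, "ry": 0, "rz": 0, "claw": 1},
    {"dx": 0.011, "dy": 0, "dz": 0, "rx": 0, "ry": 0, "rz": 0, "claw": 1},
    {"dx": 0.011, "dy": 0, "dz": 0, "rx": 0, "ry": 0, "rz": 0, "claw": 1},
    {"dx": 0.011, "dy": 0, "dz": 0, "rx": 0, "ry": 0, "rz": 0, "claw": 1},
    {"dx": 0.011, "dy": 0, "dz": 0, "rx": 0, "ry": 0, "rz": 0, "claw": 1},
    {"dx": 0.011, "dy": 0, "dz": 0, "rx": 0, "ry": 0, "rz": 0, "claw": 1},
    {"dx": 0.011, "dy": 0, "dz": 0, "rx": 0, "ry": 0, "rz": 0, "claw": 1},
  ],
)

```text
time_s: 15.2
ee_pos: [0.4015, -0.3625, 0.0545]
eef_rot: [3.142, 0.0, 1.956]
force: [-0.5, -3.1, -0.1]
grip_width: 0.0006
grip_force: 1.1
```

Request:
step_arm(
  plan=[
    {"dx": 0.011, "dy": 0, "dz": 0, "rx": 0, "ry": 0, "rz": 0, "claw": 1},
    {"dx": 0.011, "dy": 0, "dz": 0, "rx": 0, "ry": 0, "rz": 0, "claw": 1},
    {"dx": 0.011, "dy": 0, "dz": 0, "rx": 0, "ry": 0, "rz": 0, "claw": 1},
    {"dx": 0.011, "dy": 0, "dz": 0, "rx": 0, "ry": 0, "rz": 0, "claw": 1},
    {"dx": 0.011, "dy": 0, "dz": 0, "rx": 0, "ry": 0, "rz": 0, "claw": 1},
    {"dx": 0.011, "dy": 0, "dz": 0, "rx": 0, "ry": 0, "rz": 0, "claw": 1},
    {"dx": 0.011, "dy": 0, "dz": 0, "rx": 0, "ry": 0, "rz": 0, "claw": 1},
    {"dx": 0.011, "dy": 0, "dz": 0, "rx": 0, "ry": 0, "rz": 0, "claw": 1},
    {"dx": 0.011, "dy": 0, "dz": 0, "rx": 0, "ry": 0, "rz": 0, "claw": 1},
    {"dx": 0.011, "dy": 0, "dz": 0, "rx": 0, "ry": 0, "rz": 0, "claw": 1},
  ],
)

```text
time_s: 16.2
ee_pos: [0.3974, -0.3523, 0.0545]
eef_rot: [3.142, 0.0, 1.956]
force: [0.4, -2.4, -1.1]
grip_width: 0.0
grip_force: 1.2
```

Request:
step_arm(
  plan=[
    {"dx": 0.011, "dy": 0, "dz": 0, "rx": 0, "ry": 0, "rz": 0, "claw": 1},
    {"dx": 0.011, "dy": 0, "dz": 0, "rx": 0, "ry": 0, "rz": 0, "claw": 1},
    {"dx": 0.011, "dy": 0, "dz": 0, "rx": 0, "ry": 0, "rz": 0, "claw": 1},
    {"dx": -0.05, "dy": 0, "dz": 0, "rx": 0, "ry": 0, "rz": 0, "claw": 1},
    {"dx": -0.1, "dy": 0, "dz": 0, "rx": 0, "ry": 0, "rz": 0, "claw": 1},
    {"dx": 0, "dy": 0, "dz": -0.4, "rx": 0, "ry": 0, "rz": 0, "claw": 1},
    {"dx": 0, "dy": 0, "dz": -0.4, "rx": 0, "ry": 0, "rz": 0, "claw": 1},
    {"dx": -0.35, "dy": 0, "dz": -0.35, "rx": 0, "ry": 0, "rz": 0, "claw": 0.2},
    {"dx": -0.35, "dy": -0.35, "dz": 0, "rx": 0, "ry": 0, "rz": 0, "claw": 0.2},
    {"dx": 0, "dy": -0.4, "dz": 0, "rx": 0, "ry": 0, "rz": 0, "claw": 0.2},
  ],
)

```text
time_s: 17.2
ee_pos: [0.3589, -0.4594, 0.1699]
eef_rot: [3.141, 0.002, 1.956]
force: [0.7, -0.5, -1.0]
grip_width: 0.0211
grip_force: 0.0
```

```bash
python3 -W ignore pegs.py c2; python3 -c "
import cv2
a=cv2.imread('pics/top_c2.png')[150:370,370:530];cv2.imwrite('pics/c2c.png',cv2.resize(a,None,fx=2.7,fy=2.7))"
```

```text
top [([0.6045, 0.0657], 5), ([0.4634, 0.3833], 6), ([0.3903, -0.335], 6), ([0.341, 0.5628], 5), ([0.2343, 0.3213], 6), ([0.205, -0.2616], 9)]
(0.432, 0.329) [0.4301 0.3283 0.0931] 28
(0.556, 0.0275) [0.555  0.0258 0.0934] 26
(0.452, -0.3255) [ 0.4521 -0.3167  0.0929] 32
scene [([0.2752, -0.5571], 5), ([0.2055, -0.259], 8), ([0.3905, -0.3345], 5), ([0.2346, 0.3238], 6), ([0.6065, 0.0671], 7), ([0.3419, 0.562], 12), ([0.4647, 0.3829], 8)]
(0.432, 0.329) [0.4341 0.3325 0.0909] 33
(0.556, 0.0275) [0.5572 0.0282 0.0906] 31
(0.452, -0.3255) [ 0.4525 -0.3156  0.0904] 23
```

View pics/c2c.png

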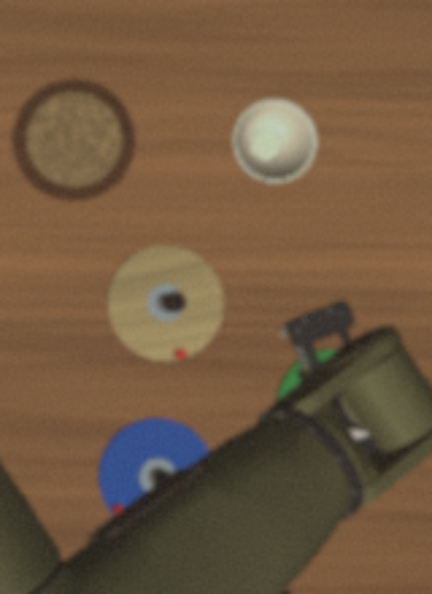

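The image shows C with its post at crop (170,302), peg at (181,354), and the coaster clear at (74,140). C's peg moved 32 mm, but the stand crept about 8 mm along with it, so the wheel itself has turned about 24 mm. I'll finish the 3 cm with a properly tangential push at 4 mm/s, then lift.

Request:
step_arm(
  plan=[
    {"dx": 0, "dy": 0, "dz": 0, "rx": 0, "ry": 0, "rz": 0.088, "claw": 1},
    {"dx": 0.435, "dy": 0.2, "dz": 0, "rx": 0, "ry": 0, "rz": 0, "claw": 1},
    {"dx": 0.435, "dy": 0.2, "dz": 0, "rx": 0, "ry": 0, "rz": 0, "claw": 1},
    {"dx": 0, "dy": 0.2, "dz": 0.2, "rx": 0, "ry": 0, "rz": 0, "claw": 1},
    {"dx": 0, "dy": 0, "dz": 0.4, "rx": 0, "ry": 0, "rz": 0, "claw": 1},
    {"dx": 0, "dy": 0, "dz": 0.35, "rx": 0, "ry": 0, "rz": 0, "claw": 1},
    {"dx": 0, "dy": 0, "dz": 0.15, "rx": 0, "ry": 0, "rz": 0, "claw": 1},
    {"dx": 0, "dy": 0, "dz": 0.05, "rx": 0, "ry": 0, "rz": 0, "claw": 1},
    {"dx": 0, "dy": 0, "dz": 0, "rx": 0, "ry": 0, "rz": 0, "claw": 1},
  ],
)

```text
time_s: 18.2
ee_pos: [0.3958, -0.3573, 0.0543]
eef_rot: [-3.141, -0.001, 1.817]
force: [0.3, -0.1, 0.8]
grip_width: 0.0004
grip_force: 0.0
```

Request:
step_arm(
  plan=[
    {"dx": 0.03, "dy": 0, "dz": 0, "rx": 0, "ry": 0, "rz": 0, "claw": 1},
    {"dx": 0.02, "dy": 0, "dz": 0, "rx": 0, "ry": 0, "rz": 0, "claw": 1},
    {"dx": 0.006, "dy": 0, "dz": 0, "rx": 0, "ry": 0, "rz": 0, "claw": 1},
    {"dx": 0.004, "dy": 0, "dz": 0, "rx": 0, "ry": 0, "rz": 0, "claw": 1},
    {"dx": 0.004, "dy": 0, "dz": 0, "rx": 0, "ry": 0, "rz": 0, "claw": 1},
    {"dx": 0.004, "dy": 0, "dz": 0, "rx": 0, "ry": 0, "rz": 0, "claw": 1},
    {"dx": 0.004, "dy": 0, "dz": 0, "rx": 0, "ry": 0, "rz": 0, "claw": 1},
    {"dx": 0.004, "dy": 0, "dz": 0, "rx": 0, "ry": 0, "rz": 0, "claw": 1},
    {"dx": 0.004, "dy": 0, "dz": 0, "rx": 0, "ry": 0, "rz": 0, "claw": 1},
    {"dx": 0.004, "dy": 0, "dz": 0, "rx": 0, "ry": 0, "rz": 0, "claw": 1},
  ],
)

```text
time_s: 19.2
ee_pos: [0.3935, -0.3493, 0.0545]
eef_rot: [3.142, 0.0, 1.817]
force: [-0.4, -2.0, -0.1]
grip_width: 0.0005
grip_force: 1.0
```

Request:
step_arm(
  plan=[
    {"dx": 0.004, "dy": 0, "dz": 0, "rx": 0, "ry": 0, "rz": 0, "claw": 1},
    {"dx": 0.004, "dy": 0, "dz": 0, "rx": 0, "ry": 0, "rz": 0, "claw": 1},
    {"dx": 0.004, "dy": 0, "dz": 0, "rx": 0, "ry": 0, "rz": 0, "claw": 1},
    {"dx": 0.004, "dy": 0, "dz": 0, "rx": 0, "ry": 0, "rz": 0, "claw": 1},
    {"dx": 0.004, "dy": 0, "dz": 0, "rx": 0, "ry": 0, "rz": 0, "claw": 1},
    {"dx": 0.004, "dy": 0, "dz": 0, "rx": 0, "ry": 0, "rz": 0, "claw": 1},
    {"dx": 0.004, "dy": 0, "dz": 0, "rx": 0, "ry": 0, "rz": 0, "claw": 1},
    {"dx": 0.004, "dy": 0, "dz": 0, "rx": 0, "ry": 0, "rz": 0, "claw": 1},
    {"dx": 0.004, "dy": 0, "dz": 0, "rx": 0, "ry": 0, "rz": 0, "claw": 1},
    {"dx": 0.004, "dy": 0, "dz": 0, "rx": 0, "ry": 0, "rz": 0, "claw": 1},
  ],
)

```text
time_s: 20.2
ee_pos: [0.3925, -0.3452, 0.0545]
eef_rot: [-3.142, 0.0, 1.817]
force: [-0.1, -2.3, -0.2]
grip_width: 0.0004
grip_force: 1.1
```

```bash
python3 -W ignore pegs.py c3
```

```text
top [([0.6045, 0.0657], 5), ([0.4626, 0.3832], 5), ([0.3414, 0.5618], 4), ([0.2761, -0.5583], 8), ([0.2343, 0.3213], 6)]
(0.432, 0.329) [0.4304 0.328  0.0946] 26
(0.556, 0.0275) [0.5536 0.0271 0.094 ] 28
(0.452, -0.3255) [ 0.4515 -0.3082  0.0909] 2
scene [([0.2767, -0.5551], 4), ([0.2063, -0.2586], 7), ([0.3883, -0.3299], 8), ([0.2362, 0.3237], 9), ([0.605, 0.0664], 8), ([0.3423, 0.5624], 11), ([0.4655, 0.3831], 6)]
(0.432, 0.329) [0.4346 0.332  0.0908] 34
(0.556, 0.0275) [0.558  0.0294 0.0905] 34
(0.452, -0.3255) [ 0.4519 -0.3152  0.0904] 25
```

At this speed the stand holds still while the wheel turns. A few millimetres more will do it.

Request:
step_arm(
  plan=[
    {"dx": 0.004, "dy": 0, "dz": 0, "rx": 0, "ry": 0, "rz": 0, "claw": 1},
    {"dx": 0.004, "dy": 0, "dz": 0, "rx": 0, "ry": 0, "rz": 0, "claw": 1},
    {"dx": 0.004, "dy": 0, "dz": 0, "rx": 0, "ry": 0, "rz": 0, "claw": 1},
    {"dx": 0.004, "dy": 0, "dz": 0, "rx": 0, "ry": 0, "rz": 0, "claw": 1},
    {"dx": 0.004, "dy": 0, "dz": 0, "rx": 0, "ry": 0, "rz": 0, "claw": 1},
    {"dx": 0.004, "dy": 0, "dz": 0, "rx": 0, "ry": 0, "rz": 0, "claw": 1},
    {"dx": 0.004, "dy": 0, "dz": 0, "rx": 0, "ry": 0, "rz": 0, "claw": 1},
    {"dx": 0.004, "dy": 0, "dz": 0, "rx": 0, "ry": 0, "rz": 0, "claw": 1},
    {"dx": 0.004, "dy": 0, "dz": 0, "rx": 0, "ry": 0, "rz": 0, "claw": 1},
    {"dx": 0.004, "dy": 0, "dz": 0, "rx": 0, "ry": 0, "rz": 0, "claw": 1},
  ],
)

```text
time_s: 21.3
ee_pos: [0.3916, -0.3413, 0.0545]
eef_rot: [3.141, 0.0, 1.817]
force: [0.0, -2.3, 0.4]
grip_width: 0.0003
grip_force: 1.1
```

Request:
step_arm(
  plan=[
    {"dx": -0.05, "dy": 0, "dz": 0, "rx": 0, "ry": 0, "rz": 0, "claw": 1},
    {"dx": -0.1, "dy": 0, "dz": 0, "rx": 0, "ry": 0, "rz": 0, "claw": 1},
    {"dx": 0, "dy": 0, "dz": -0.4, "rx": 0, "ry": 0, "rz": 0, "claw": 1},
    {"dx": 0, "dy": 0, "dz": -0.4, "rx": 0, "ry": 0, "rz": 0, "claw": 1},
    {"dx": -0.3, "dy": -0.3, "dz": -0.2, "rx": 0, "ry": 0, "rz": 0, "claw": 0.4},
    {"dx": -0.3, "dy": -0.3, "dz": 0, "rx": 0, "ry": 0, "rz": 0, "claw": 0.4},
    {"dx": 0, "dy": 0, "dz": 0, "rx": 0, "ry": 0, "rz": 0, "claw": 0.4},
  ],
)

```text
time_s: 22.0
ee_pos: [0.3497, -0.4324, 0.1551]
eef_rot: [3.141, 0.002, 1.814]
force: [-0.2, 1.7, -0.2]
grip_width: 0.0208
grip_force: 0.0
```

```bash
python3 -W ignore pegs.py c4
```

```text
top [([0.6045, 0.0657], 5), ([0.4626, 0.3832], 5), ([0.3895, -0.3257], 5), ([0.3419, 0.5624], 3), ([0.2343, 0.3213], 6)]
(0.432, 0.329) [0.4298 0.3281 0.0918] 25
(0.556, 0.0275) [0.555  0.0258 0.0935] 25
(0.452, -0.3255) [ 0.4523 -0.3169  0.0936] 30
scene [([0.2788, -0.553], 5), ([0.2055, -0.259], 8), ([0.3916, -0.3214], 6), ([0.2361, 0.3237], 7), ([0.604, 0.0644], 4), ([0.3423, 0.5624], 11), ([0.4647, 0.3829], 8)]
(0.432, 0.329) [0.4335 0.3326 0.091 ] 34
(0.556, 0.0275) [0.5577 0.0282 0.0911] 31
(0.452, -0.3255) [ 0.4533 -0.3139  0.0917] 18
```

C's wheel has now turned about 31° (33 mm) and its axis is at about (0.4525, -0.317). Next is the grasp on its post.

Request:
step_arm(
  plan=[
    {"dx": 0.218, "dy": 0.319, "dz": 0, "rx": 0, "ry": 0, "rz": 0, "claw": 0.4},
    {"dx": 0.218, "dy": 0.319, "dz": 0, "rx": 0, "ry": 0, "rz": 0, "claw": 0.4},
    {"dx": 0.218, "dy": 0.319, "dz": 0, "rx": 0, "ry": 0, "rz": 0, "claw": 0.4},
    {"dx": 0.218, "dy": 0.319, "dz": 0, "rx": 0, "ry": 0, "rz": 0, "claw": 0.4},
    {"dx": 0, "dy": 0, "dz": 0, "rx": 0, "ry": 0, "rz": 0, "claw": 0.4},
    {"dx": 0, "dy": 0, "dz": 0, "rx": 0, "ry": 0, "rz": 0, "claw": 0.4},
  ],
)

```text
time_s: 22.7
ee_pos: [0.4547, -0.3119, 0.1542]
eef_rot: [-3.141, -0.001, 1.82]
force: [0.0, -0.2, 0.2]
grip_width: 0.0561
grip_force: 0.0
```

Request:
step_arm(
  plan=[
    {"dx": -0.044, "dy": -0.033, "dz": 0.1, "rx": 0, "ry": 0, "rz": 0, "claw": 0.4},
    {"dx": 0, "dy": 0, "dz": 0.3, "rx": 0, "ry": 0, "rz": 0, "claw": 0.4},
    {"dx": 0, "dy": 0, "dz": 0.25, "rx": 0, "ry": 0, "rz": 0, "claw": 0.4},
    {"dx": 0, "dy": 0, "dz": 0.12, "rx": 0, "ry": 0, "rz": 0, "claw": 0.4},
    {"dx": 0, "dy": 0, "dz": 0.05, "rx": 0, "ry": 0, "rz": 0, "claw": 0.4},
    {"dx": 0, "dy": 0, "dz": 0, "rx": 0, "ry": 0, "rz": 0, "claw": 0.4},
  ],
)

```text
time_s: 23.3
ee_pos: [0.4517, -0.3185, 0.0723]
eef_rot: [-3.141, -0.0, 1.817]
force: [-0.7, -0.9, 0.3]
grip_width: 0.0566
grip_force: 0.0
```

Request:
step_arm(
  plan=[
    {"dx": 0, "dy": 0, "dz": 0, "rx": 0, "ry": 0, "rz": 0, "claw": 0.65},
    {"dx": 0, "dy": 0, "dz": 0, "rx": 0, "ry": 0, "rz": 0, "claw": 0.7},
    {"dx": 0, "dy": 0, "dz": 0, "rx": 0, "ry": 0, "rz": 0, "claw": 0.75},
    {"dx": 0, "dy": 0, "dz": 0, "rx": 0, "ry": 0, "rz": 0, "claw": 0.8},
    {"dx": 0, "dy": 0, "dz": 0, "rx": 0, "ry": 0, "rz": 0, "claw": 1},
    {"dx": 0, "dy": 0, "dz": 0, "rx": 0, "ry": 0, "rz": 0, "claw": 1},
  ],
  grip_force=45,
)

```text
time_s: 23.9
ee_pos: [0.452, -0.3181, 0.0727]
eef_rot: [3.142, 0.0, 1.817]
force: [-1.5, 0.5, 3.8]
grip_width: 0.0234
grip_force: 45.0
```

Gripped at 23.4 mm, which matches the post. Lifting.

Request:
step_arm(
  plan=[
    {"dx": 0, "dy": 0, "dz": -0.03, "rx": 0, "ry": 0, "rz": 0, "claw": 1},
    {"dx": 0, "dy": 0, "dz": -0.07, "rx": 0, "ry": 0, "rz": 0, "claw": 1},
    {"dx": 0, "dy": 0, "dz": -0.15, "rx": 0, "ry": 0, "rz": 0, "claw": 1},
    {"dx": 0, "dy": 0, "dz": -0.2, "rx": 0, "ry": 0, "rz": 0, "claw": 1},
    {"dx": 0, "dy": 0, "dz": -0.1, "rx": 0, "ry": 0, "rz": 0, "claw": 1},
    {"dx": 0, "dy": 0, "dz": 0, "rx": 0, "ry": 0, "rz": 0, "claw": 1},
  ],
)

```text
time_s: 24.5
ee_pos: [0.4524, -0.3184, 0.1286]
eef_rot: [3.14, 0.002, 1.817]
force: [-0.5, -0.3, -8.2]
grip_width: 0.0232
grip_force: 45.0
```

```bash
python3 - <<'E'
from h import *
from station import viewer,telemetry
o=telemetry.get_obs(); e=o["ee_pos"]; print(np.round(e,4),np.round(o["force"],1))
p=viewer.camera("scene"); W=cloud(p)
m=(np.hypot(W[...,0]-e[0],W[...,1]-e[1])<.08)&(W[...,2]>.068)&(W[...,2]<.095)&(p["z_map"]>0)
q=W[m]; print(m.sum(),np.round(q.min(0),3),np.round(q.max(0),3))
A=np.c_[q[:,:2]-e[:2],np.ones(len(q))]; print("plane",np.round(np.linalg.lstsq(A,q[:,2],rcond=None)[0],3))
u,v=proj(p,e); u,v=int(u),int(v)
cv2.imwrite("pics/lift.png",cv2.resize(p["img"][max(v-60,0):v+60,max(u-80,0):u+80,::-1],None,fx=4,fy=4))
E
```

```text
[ 0.4524 -0.3184  0.1286] [-0.5 -0.3 -8.2]
835 [ 0.383 -0.386  0.068] [ 0.524 -0.245  0.094]
plane [-0.01  -0.013  0.082]
```

View pics/lift.png

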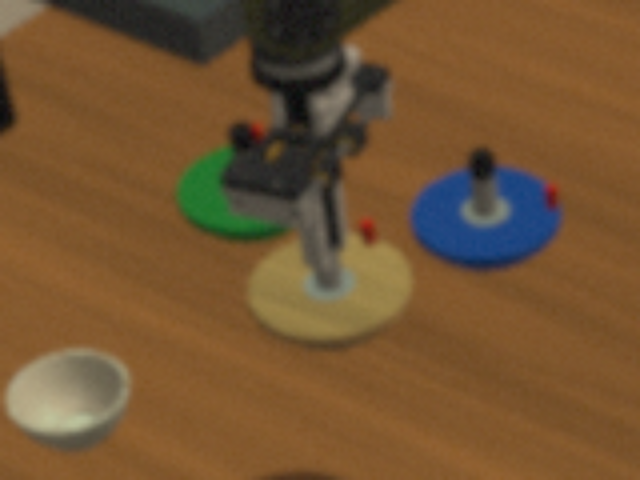

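The picture shows the pale stand hanging level in the jaws and clear of the table; the wheel's rim fits a plane tilted under 1°. Carrying it to the coaster.

Request:
step_arm(
  plan=[
    {"dx": 0.025, "dy": 0.1, "dz": 0, "rx": 0, "ry": 0, "rz": 0, "claw": 1},
    {"dx": 0.05, "dy": 0.2, "dz": 0, "rx": 0, "ry": 0, "rz": 0, "claw": 1},
    {"dx": 0.066, "dy": 0.26, "dz": 0, "rx": 0, "ry": 0, "rz": 0, "claw": 1},
    {"dx": 0.066, "dy": 0.26, "dz": 0, "rx": 0, "ry": 0, "rz": 0, "claw": 1},
    {"dx": 0.066, "dy": 0.26, "dz": 0, "rx": 0, "ry": 0, "rz": 0, "claw": 1},
    {"dx": 0.066, "dy": 0.26, "dz": 0, "rx": 0, "ry": 0, "rz": 0, "claw": 1},
    {"dx": 0.066, "dy": 0.26, "dz": 0, "rx": 0, "ry": 0, "rz": 0, "claw": 1},
    {"dx": 0.066, "dy": 0.26, "dz": 0, "rx": 0, "ry": 0, "rz": 0, "claw": 1},
    {"dx": 0.05, "dy": 0.2, "dz": 0, "rx": 0, "ry": 0, "rz": 0, "claw": 1},
    {"dx": 0.025, "dy": 0.1, "dz": 0, "rx": 0, "ry": 0, "rz": 0, "claw": 1},
  ],
)

```text
time_s: 25.55
ee_pos: [0.6492, -0.2106, 0.1257]
eef_rot: [-3.14, -0.001, 1.819]
force: [-0.1, 0.4, -7.1]
grip_width: 0.0232
grip_force: 45.0
```

Request:
step_arm(
  plan=[
    {"dx": 0, "dy": 0, "dz": 0, "rx": 0, "ry": 0, "rz": 0, "claw": 1},
    {"dx": 0, "dy": 0, "dz": 0, "rx": 0, "ry": 0, "rz": 0, "claw": 1},
    {"dx": 0, "dy": 0, "dz": 0, "rx": 0, "ry": 0, "rz": 0, "claw": 1},
  ],
)

```text
time_s: 25.85
ee_pos: [0.6474, -0.213, 0.1273]
eef_rot: [-3.141, -0.0, 1.817]
force: [-0.6, 0.6, -7.9]
grip_width: 0.0233
grip_force: 45.0
```

```bash
python3 - <<'E'
from h import *
from station import viewer,telemetry
o=telemetry.get_obs(); e=o["ee_pos"]; print(np.round(e,4))
p=viewer.camera("scene"); W=cloud(p)
m=(np.hypot(W[...,0]-e[0],W[...,1]-e[1])<.08)&(W[...,2]>.068)&(W[...,2]<.095)&(p["z_map"]>0)
q=W[m]; print(m.sum(),np.round((q.min(0)+q.max(0))/2,4),np.round(q.max(0)-q.min(0),3))
p=dict(np.load("scene0.npz")); W=cloud(p)
m=(np.hypot(W[...,0]-.649,W[...,1]+.212)<.09)&(W[...,2]>.006)&(W[...,2]<.014)
q=W[m]; print("coaster",m.sum(),np.round((q.min(0)+q.max(0))/2,4),np.round(q.max(0)-q.min(0),3))
E
```

```text
[ 0.6474 -0.213   0.1273]
1067 [ 0.648  -0.2106  0.0818] [0.142 0.139 0.026]
coaster 1051 [ 0.6496 -0.2039  0.01  ] [0.15  0.156 0.008]
```

```bash
python3 - <<'E'
from h import *
for n in("scene","top"):
    p=dict(np.load(n+"0.npz")); W=cloud(p)
    m=(np.hypot(W[...,0]-.649,W[...,1]+.21)<.1)&(W[...,2]>.005)&(W[...,2]<.015)
    k,l,st,c=cv2.connectedComponentsWithStats(m.astype(np.uint8)); i=1+st[1:,4].argmax()
    q=W[l==i]; print(n,st[i],np.round(world(p,*c[i],.01),4),np.round(q.mean(0),4),np.round(np.percentile(q,[1,99],axis=0)[:,:2],3).tolist())
    # colour: ellipse of rim+cork (low saturation/dark vs table)
    u,v=proj(p,[.649,-.21,.01]); print(u,v)
    g=cv2.cvtColor(p["img"],cv2.COLOR_RGB2GRAY); yy,xx=np.mgrid[:480,:640]
    d=((g<62)&(np.hypot(xx-u,yy-v)<36)).astype(np.uint8); pts=cv2.convexHull(cv2.findNonZero(d)); el=cv2.fitEllipse(pts); print(el,np.round(world(p,*el[0],.008),4))
E
```

```text
scene [ 209  230   48   36 1175] [ 0.6538 -0.2045  0.01  ] [ 0.6526 -0.2056  0.009 ] [[0.581, -0.276], [0.721, -0.138]]
232.0580020119405 245.83331162124477
((232.0387725830078, 247.92544555664062), (34.22263717651367, 45.99141311645508), 78.32638549804688) [ 0.6547 -0.2057  0.008 ]
top [ 371  176   52   52 1136] [ 0.6507 -0.2102  0.01  ] [ 0.6507 -0.2102  0.0103] [[0.578, -0.281], [0.723, -0.138]]
396.8288129625105 201.48866460478445
((396.8683776855469, 201.19680786132812), (41.425743103027344, 41.98928451538086), 79.6163330078125) [ 0.6502 -0.2104  0.008 ]
```

Request:
step_arm(
  plan=[
    {"dx": 0.025, "dy": 0.043, "dz": 0.05, "rx": 0, "ry": 0, "rz": 0, "claw": 1},
    {"dx": 0, "dy": 0, "dz": 0.1, "rx": 0, "ry": 0, "rz": 0, "claw": 1},
    {"dx": 0, "dy": 0, "dz": 0.12, "rx": 0, "ry": 0, "rz": 0, "claw": 1},
    {"dx": 0, "dy": 0, "dz": 0.08, "rx": 0, "ry": 0, "rz": 0, "claw": 1},
    {"dx": 0, "dy": 0, "dz": 0.04, "rx": 0, "ry": 0, "rz": 0, "claw": 1},
    {"dx": 0, "dy": 0, "dz": 0.02, "rx": 0, "ry": 0, "rz": 0, "claw": 1},
    {"dx": 0, "dy": 0, "dz": 0, "rx": 0, "ry": 0, "rz": 0, "claw": 1},
    {"dx": 0, "dy": 0, "dz": 0, "rx": 0, "ry": 0, "rz": 0, "claw": 1},
  ],
)

```text
time_s: 26.7
ee_pos: [0.6519, -0.209, 0.0869]
eef_rot: [3.141, 0.0, 1.817]
force: [0.4, 0.8, -7.7]
grip_width: 0.0234
grip_force: 45.0
```

Request:
step_arm(
  plan=[
    {"dx": 0, "dy": 0, "dz": 0.01, "rx": 0, "ry": 0, "rz": 0, "claw": 1},
    {"dx": 0, "dy": 0, "dz": 0.01, "rx": 0, "ry": 0, "rz": 0, "claw": 1},
    {"dx": 0, "dy": 0, "dz": 0, "rx": 0, "ry": 0, "rz": 0, "claw": 1},
  ],
)

```text
time_s: 27.0
ee_pos: [0.6516, -0.2089, 0.0844]
eef_rot: [-3.141, -0.0, 1.817]
force: [-0.2, -0.3, -9.0]
grip_width: 0.0238
grip_force: 45.0
```

Request:
step_arm(
  plan=[
    {"dx": 0, "dy": 0, "dz": 0.008, "rx": 0, "ry": 0, "rz": 0, "claw": 1},
    {"dx": 0, "dy": 0, "dz": 0.008, "rx": 0, "ry": 0, "rz": 0, "claw": 1},
    {"dx": 0, "dy": 0, "dz": 0, "rx": 0, "ry": 0, "rz": 0, "claw": 1},
  ],
)

```text
time_s: 27.3
ee_pos: [0.6517, -0.2089, 0.0829]
eef_rot: [3.142, 0.0, 1.817]
force: [0.2, 0.1, -8.0]
grip_width: 0.0233
grip_force: 45.0
```

Request:
step_arm(
  plan=[
    {"dx": 0, "dy": 0, "dz": 0.006, "rx": 0, "ry": 0, "rz": 0, "claw": 1},
    {"dx": 0, "dy": 0, "dz": 0.006, "rx": 0, "ry": 0, "rz": 0, "claw": 1},
    {"dx": 0, "dy": 0, "dz": 0, "rx": 0, "ry": 0, "rz": 0, "claw": 1},
  ],
)

```text
time_s: 27.6
ee_pos: [0.6517, -0.2089, 0.0828]
eef_rot: [3.141, 0.0, 1.817]
force: [-6.3, 3.2, 2.3]
grip_width: 0.0234
grip_force: 45.0
```

Contact with the coaster. Releasing and retreating straight up.

Request:
step_arm(
  plan=[
    {"dx": 0, "dy": 0, "dz": 0, "rx": 0, "ry": 0, "rz": 0, "claw": 0.6},
    {"dx": 0, "dy": 0, "dz": 0, "rx": 0, "ry": 0, "rz": 0, "claw": 0.4},
    {"dx": 0, "dy": 0, "dz": 0, "rx": 0, "ry": 0, "rz": 0, "claw": 0.3},
    {"dx": 0, "dy": 0, "dz": 0, "rx": 0, "ry": 0, "rz": 0, "claw": 0.3},
    {"dx": 0, "dy": 0, "dz": -0.1, "rx": 0, "ry": 0, "rz": 0, "claw": 0.3},
    {"dx": 0, "dy": 0, "dz": -0.3, "rx": 0, "ry": 0, "rz": 0, "claw": 0.3},
    {"dx": 0, "dy": 0, "dz": -0.4, "rx": 0, "ry": 0, "rz": 0, "claw": 0.3},
    {"dx": 0, "dy": -0.4, "dz": -0.2, "rx": 0, "ry": 0, "rz": 0, "claw": 0.3},
    {"dx": 0, "dy": -0.45, "dz": 0, "rx": 0, "ry": 0, "rz": 0, "claw": 0.3},
    {"dx": 0, "dy": -0.45, "dz": 0, "rx": 0, "ry": 0, "rz": 0, "claw": 0.3},
  ],
)

```text
time_s: 28.6
ee_pos: [0.5243, -0.2408, 0.1829]
eef_rot: [3.14, 0.001, 1.818]
force: [0.5, -1.0, 0.5]
grip_width: 0.0662
grip_force: 0.0
```

Request:
step_arm(
  plan=[
    {"dx": 0, "dy": -0.45, "dz": 0, "rx": 0, "ry": 0, "rz": 0, "claw": 0.3},
    {"dx": 0, "dy": -0.45, "dz": 0, "rx": 0, "ry": 0, "rz": 0, "claw": 0.3},
    {"dx": 0, "dy": 0, "dz": 0, "rx": 0, "ry": 0, "rz": 0, "claw": 0.3},
    {"dx": 0, "dy": 0, "dz": 0, "rx": 0, "ry": 0, "rz": 0, "claw": 0.3},
  ],
)

```text
time_s: 29.0
ee_pos: [0.4384, -0.2631, 0.1829]
eef_rot: [3.14, 0.001, 1.816]
force: [1.2, -0.1, 0.3]
grip_width: 0.0656
grip_force: 0.0
```

```bash
python3 -W ignore pegs.py end; python3 - <<'E'
from h import *
p=cv2.imread("pics/top_end.png"); cv2.imwrite("pics/endc.png",cv2.resize(p[130:370,130:530],(800,480),interpolation=cv2.INTER_CUBIC))
from station import viewer
for n in("top","scene"):
    p=viewer.camera(n); W=cloud(p)
    for z,r in((.038,.008),(.1,.008)):
        m=(np.hypot(W[...,0]-.651,W[...,1]+.209)<.085)&(abs(W[...,2]-z)<.006); q=W[m]; print(n,z,np.round(q.mean(0),4),(np.percentile(q,1,axis=0)+np.percentile(q,99,axis=0))/2,m.sum())
E
```

```text
top [([0.6045, 0.0657], 5), ([0.5915, -0.2174], 4), ([0.4634, 0.3833], 6), ([0.3419, 0.5624], 3), ([0.2769, -0.5575], 6), ([0.2343, 0.3213], 6)]
(0.432, 0.329) [0.4309 0.3284 0.0929] 31
(0.556, 0.0275) [0.5539 0.0265 0.0931] 30
(0.452, -0.3255) [nan nan nan] 0
scene [([0.2748, -0.5571], 3), ([0.2061, -0.2589], 9), ([0.5812, -0.2237], 6), ([0.2387, 0.3243], 9), ([0.605, 0.0664], 5), ([0.3426, 0.5619], 11), ([0.4624, 0.3823], 4)]
(0.432, 0.329) [0.4335 0.3322 0.091 ] 31
(0.556, 0.0275) [0.5557 0.029  0.0909] 28
(0.452, -0.3255) [nan nan nan] 0
top 0.038 [ 0.6527 -0.2083  0.0382] [ 0.65320036 -0.20982183  0.03801383] 1086
top 0.1 [ 0.652  -0.2079  0.1001] [ 0.65272749 -0.20737784  0.09988458] 41
scene 0.038 [ 0.6574 -0.2011  0.0366] [ 0.65351487 -0.20604642  0.03736333] 995
scene 0.1 [ 0.6532 -0.2051  0.1   ] [ 0.65268072 -0.20499382  0.09941887] 47
```

View pics/endc.png

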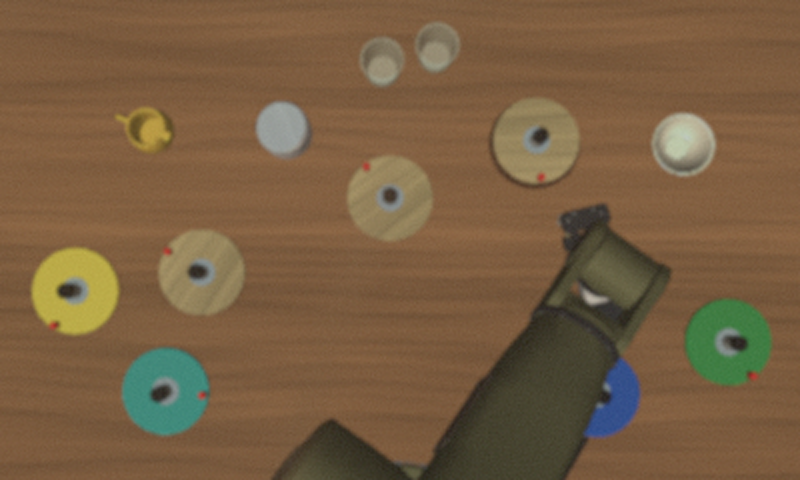

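The picture shows stand C upright on the coaster at crop (536,141), level and within about 2 mm of centre. A, B and everything else stand where they were, and the arm is clear.

```bash
python3 -c "from station import hand_in; print(hand_in())"
```

```text
the job is handed in; nothing more can be done
None
```

I handed the job in with stand C, the sticky one (about 2.5–3.5 N at the peg, against almost nothing on A and B), standing upright on the coaster within about 2 mm of centre; the one fault is that C slid about 8 mm during its first push, which I then finished more slowly without further sliding.

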